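# Put the finds-recording kit back on its shadow boards

### The arm

A 6-joint arm with a two-finger parallel gripper is mounted at the origin on the work surface; the furniture and walls round the work are solid. World frame = base frame: x ahead of the robot, y to its left, z up, the work surface at z = 0. Lengths are in m, angles in rad, forces in N, time in s.
With the tool pointing down it reaches from about 0.25 to 0.775 m from the base axis. Payload 4 kg.
Tool frame: the origin (TCP) lies on the centre line of the jaws, within the pads' length; the fingertips stand 14 mm ahead of it and the grasp point (between the pads) lies 5 mm behind it (robot.tcp_to_tips is the distance from the TCP to the fingertips, in m); z points along the fingers, y is the line along which they close (so a half turn about z gives the same grasp; the last joint's range is limited). The gripper opens to 94 mm and grips with 3 to 60 N. Pads are 16 mm wide; open, the fingers measure 119 mm over their backs; the gripper's body (75 mm by 177 mm) begins 78 mm behind the grasp point.
Start: joints at [1.15, 0.087, 1.371, -0, 1.684, -0.103], TCP at [0.172, 0.522, 0.185] pointing down, gripper open.
Joint ranges: [-3.1, 3.1], [-0.76, 2.03], [0.27, 2.55], [-1.08, 4.22], [0.17, 2.65], [-2.57, 2.57]. Speed limits (rad/s): [2.79, 2.79, 3.14, 3.14, 3.14, 3.14].

### API

Orientations are given as [roll, pitch, yaw] about the fixed x, y, z axes, in that order (R = Rz(yaw) Ry(pitch) Rx(roll)).
In Python, from bench import robot gives the robot as it stands.
- The arm moves only by the tool carry_out, never from a script. Its argument "increments" is a list of rows, each a list of 3 entries, a list of its own where there are three numbers: the closure in counts, from 0 (fully open) to 255 (shut), then the shift along the tool's x, y, z in mm, then the turn about the tool's z in degrees. In form: [[fingers, [dx, dy, dz], twist], ...]. A call has 1 to 8 rows; each row shifts and turns the commanded pose from where the row before left it, along the tool's axes as they then stand; what a row does not reach is not made up. A row lasts 1/10 s, in which the tool goes at most 50 mm and 8.59 degrees, less where a joint would pass 70% of its speed; a pose out of reach is approached as far as the arm can. A call with a gripper value outside its range is refused whole. The fingers move at their own pace and stop on an object; the grip force is fixed at half the most. Time passes only in rows, so rows that do not move let the fingers close. It gives the time, the measured TCP pose, the force, the opening and the grip force at its end, in the units of the state.
- robot.get_obs(): the state, without advancing time (a new reading comes with each control period).
- robot.snapshot(name): name is "scene" or "top"; returns the picture (384x512x3 uint8, blue, green, red); there is no depth.
- robot.get_calibration(name): a dict with "vfov" (degrees; the focal length in pixels is half the picture's height over the tangent of half this angle, whatever the lens; pixels are square), "cx", "cy" (the principal point, pixels), "T" (4x4, takes a point from camera to world coordinates). Camera axes: x right, y down, z forward; pixel columns grow to the right and rows downward; lengths in m; the calibration is good to about 2 mm. A picture is of the moment at which its call begins. get_calibration takes no time and is no camera call.
- robot.close_job(): hands the job in; it is judged then, once.
The state is a dict: "time": time; "joint_positions": joint angles; "qvel": joint speeds; "joint_torque": joint torques, N m; "tool_pos": TCP position; "ee_rot": TCP orientation; "wrist_force": force on the tool from outside, world axes, zero at the start; "wrist_torque": the same for the moment, N m; "width": finger opening in m; "finger_force": force on a finger pad.
Only numpy, scipy, OpenCV 4.12 (cv2) and the standard library are available. Lean on these libraries where they do the work, as an engineer would, in place of code of your own. Each camera call takes 0.05 s, during which the arm holds its last target. There are 200 camera calls.

### The job

Put the recording kit away, each piece on the board made for it: lay the hand lens, the photo scale bar and the wooden scraper squarely on their own black silhouettes (the lens with its glass on the disc and its handle on the handle) and stand the black canister upright in the round well of the block. Leave the two small stones lying where they are.

Things in the scene. Friction and masses are not known exactly. Their poses are not given: they have to be found in the camera images.
- lens: Black hand lens lying flat, 62 x 146 mm: round lens 61 mm across, 10 mm high, centred at y = +41.5 mm, and a round handle 12 mm thick (axis 6 mm up) along y from +11 to -73 mm. Origin at the middle of the whole outline, on the underside; y points from handle to lens, z up. About 60 g. The handle can be pinched across x at about y = -18 mm.
- scale_bar: Photo scale bar with black and white bands, lying flat, 20 mm (x) x 105 mm (y) x 9 mm (z). Origin at the centre of the underside, y along its length, z up. About 40 g. Either way round is the same.
- scraper: Plain wooden scraper, a flat stick 16 mm (x) x 162 mm (y) x 9 mm (z). Origin at the centre of the underside, y along its length, z up. About 20 g. Either way round will do.
- canister: Closed black film canister with a grey lid, standing upright: 51 mm high, body 31.5 mm across, lid (the top 7 mm) 34.5 mm across. Origin at the centre of the underside, z up. 18 to 44 g.
- lens_board: Fixed plywood board 76 (x) x 160 (y) x 6 mm with a flat black silhouette of the lens along y: disc 65 mm across at y = +27.5 mm, bar 15 mm wide from it to y = -88.5 mm. Origin on the worktop, 14 mm from the board's middle towards the disc; y points from handle to disc. A lens laid exactly on it has its origin at y = -14 mm and the same y direction.
- bar_board: Fixed plywood board, 6 mm thick, lying on the worktop, with a painted black silhouette (flat, no rim). Board 52 mm (x) x 128 mm (y). The silhouette is a square-ended bar 24 x 109 mm along y, centred on the origin. Origin at the centre of the underside.
- scraper_board: Fixed plywood board, 6 mm thick, lying on the worktop, with a painted black silhouette (flat, no rim). Board 46 mm (x) x 178 mm (y). The silhouette is a long strip with round ends, 19 x 166 mm along y, centred on the origin. Origin at the centre of the underside.
- can_block: Fixed square plywood block, 84 x 84 x 14 mm, on the worktop, with a round black-floored well 56 mm across and 6 mm deep in its middle (well floor 8 mm above the worktop). Origin at the centre of the underside, z up.
- pebble_a: Small yellowish stone, 27 x 26 x 14 mm, a bystander on the worktop in front of the robot, to be left alone. Origin at the centre of the underside.
- pebble_b: Smaller yellowish stone, 22 x 27 x 12 mm, a bystander nearer the robot, to be left alone. Origin at the centre of the underside.

How it is judged:
At the end, for the whole second after the job is handed in: Hand lens, scale bar and scraper each lie flat on their own board, centred on the silhouette within 12 mm (the lens within 12 mm along and across its silhouette) and parallel to it within 0.2 rad, the lens not reversed; the canister stands upright in the well, centred within 12 mm; all at rest (x of lens in the frame of lens_board between -0.012 and 0.012 m and y of lens in the frame of lens_board between -0.026 and -0.002 m and y of lens_board in the frame of lens above 0.002 m and angle between the y axis of lens and the y axis of lens_board, either way round below 0.2 rad and height (world z) of lens between 0.002 and 0.012 m and angle between each of lens, scale_bar, scraper, canister's own z axis and vertical below 0.15 rad and linear speed of each of lens, scale_bar, scraper, canister below 0.02 m/s and horizontal distance between scale_bar and bar_board below 0.012 m and angle between the y axis of scale_bar and the y axis of bar_board, either way round below 0.2 rad and height (world z) of scale_bar between 0.002 and 0.012 m and horizontal distance between scraper and scraper_board below 0.012 m and angle between the y axis of scraper and the y axis of scraper_board, either way round below 0.2 rad and height (world z) of scraper between 0.002 and 0.012 m and horizontal distance between canister and can_block below 0.012 m and height (world z) of canister between 0.004 and 0.014 m); the robot touches nothing.
It fails at once if a small stone is moved by more than 20 mm (distance of any of pebble_a, pebble_b from where it was at the start of the episode above 0.02 m).
It also fails if it takes over 99 s, if anything falls off the work surface, if the arm or the gripper's body presses on something with over 40 N, if the wrist force passes 120 N, or if a joint passes its speed limit or range.

## Working session

There is one attempt and no reset: what is moved stays moved. The work goes in short steps, Python scripts to look and compute and a tool call to move; the robot and the scene stay as the last step left them, time stands still between calls to the robot, and variables do not carry over. Pictures are saved under pics/ and viewed, at most 14 in all, crops included, and the job is handed in when it is done.

Besides the shell and the picture viewer there is one more tool, called after ">>>" as a command line: name --argument value ..., lists and objects as JSON in quotes. carry_out: Moves the arm, as the interface text tells. Its arguments: {"type":"object","properties":{"increments":{"type":"array","items":{"type":"array"}}},"required":["increments"]}

```bash
mkdir -p pics; ls
python3 - <<'E'
from bench import robot
import cv2
for n in("scene","top"):
    cv2.imwrite(f"pics/{n}0.png",robot.snapshot(n)); c=robot.get_calibration(n); print(c)
print(robot.get_obs())
E
```

```text
pics
{'vfov': 55.02155440460838, 'cx': 258.1367031145492, 'cy': 192.20008827510597, 'T': array([[ 0.83611896, -0.3532159 ,  0.41969466,  0.13184077],
       [-0.54841474, -0.52138124,  0.65376056, -0.60113807],
       [-0.01209771, -0.77678834, -0.62964555,  0.63306061],
       [ 0.        ,  0.        ,  0.        ,  1.        ]])}
{'vfov': 53.637293964845355, 'cx': 255.7772224196677, 'cy': 190.62880608838398, 'T': array([[ 1.92128865e-02, -9.80123900e-01,  1.97453804e-01,
         2.94509341e-01],
       [-9.99806274e-01, -1.96788519e-02, -3.97807646e-04,
        -1.46018204e-02],
       [ 4.27556496e-03, -1.97407909e-01, -9.80312112e-01,
         1.12737402e+00],
       [ 0.00000000e+00,  0.00000000e+00,  0.00000000e+00,
         1.00000000e+00]])}
{'time': 0.1, 'joint_positions': array([ 1.14985265e+00,  8.79214053e-02,  1.37206949e+00, -5.95058086e-06,
        1.68363180e+00, -1.03092705e-01]), 'qvel': array([-0.00110444, -0.00195475, -0.00528608, -0.00017297,  0.0006947 ,
       -0.00126715]), 'joint_torque': array([ 2.38788525e-03, -3.41252017e+01, -3.03302014e+01,  7.21449195e-02,
        3.03903152e-02, -8.35968649e-05]), 'tool_pos': array([0.17167253, 0.52195918, 0.18421632]), 'ee_rot': array([-3.13957278e+00, -2.03028977e-04,  2.82374082e+00]), 'wrist_force': array([ 0.92000482, -0.00494589,  0.57219849]), 'wrist_torque': array([-0.04877279, -0.00680563, -0.00191286]), 'finger_force': 0.0, 'width': 0.09385334431074688}
```

View pics/top0.png

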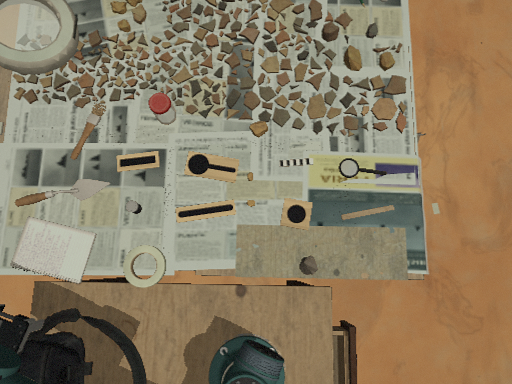

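View pics/scene0.png

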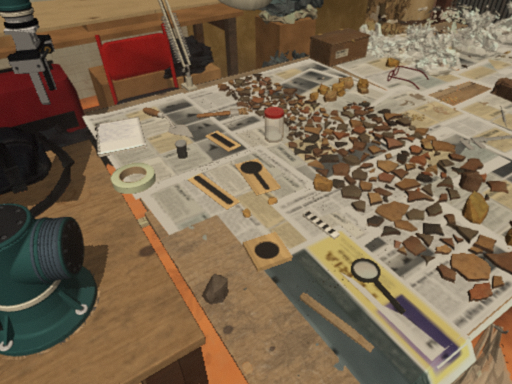

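Top view: lens disc ~(349,168) with its handle to the right, scale bar (297,162), scraper (368,213), canister (134,207). Boards: bar (138,161), lens (212,166) with the disc on the left, scraper (205,211), can block (297,213). Pebbles at (250,176) and (251,203).

```bash
cat > h.py <<'E'
import numpy as np, cv2
from bench import robot
def ray(n,p,z):
    c=robot.get_calibration(n); f=192/np.tan(np.radians(c["vfov"]/2)); T=c["T"]
    d=T[:3,:3]@np.array([(p[0]-c["cx"])/f,(p[1]-c["cy"])/f,1]); o=T[:3,3]
    return (o+d*(z-o[2])/d[2])[:2]
def pix(n,P):
    c=robot.get_calibration(n); f=192/np.tan(np.radians(c["vfov"]/2)); T=c["T"]
    q=T[:3,:3].T@(np.array(P)-T[:3,3]); return np.array([c["cx"]+f*q[0]/q[2],c["cy"]+f*q[1]/q[2]])
def blobs(n,mask,roi,z,amin=15):
    x0,y0,x1,y1=roi; m=np.zeros_like(mask); m[y0:y1,x0:x1]=mask[y0:y1,x0:x1]
    out=[]
    for c in cv2.findContours(m,cv2.RETR_EXTERNAL,cv2.CHAIN_APPROX_NONE)[0]:
        if len(c)<8: continue
        one=np.zeros_like(m); cv2.drawContours(one,[c],-1,255,-1); ys,xs=np.nonzero(one)
        if len(xs)<amin: continue
        W=np.float32([ray(n,(a,b),z) for a,b in zip(xs,ys)])*1000
        r=cv2.minAreaRect(W); mu=W.mean(0); w,v=np.linalg.eigh(np.cov(W.T)); a=np.degrees(np.arctan2(v[1,1],v[0,1]))
        out.append((len(xs),"px",np.round([xs.mean(),ys.mean()],1),"mean",mu.round(),"rectc",np.round(r[0]),"size",np.round(sorted(r[1])),"axis",round(a%180,1)))
    return sorted(out,key=lambda t:-t[0])
E
python3 - <<'E'
from h import *
im=cv2.imread("pics/top0.png"); g=cv2.cvtColor(im,cv2.COLOR_BGR2GRAY); hsv=cv2.cvtColor(im,cv2.COLOR_BGR2HSV)
dk=((g<55)*255).astype(np.uint8)
for nm,roi,z in[("barb",(115,148,163,174),.006),("lensb",(182,150,242,184),.006),("scrb",(172,198,238,224),.006),("canb",(280,199,314,230),.008),("lens",(330,150,420,185),.008),("can",(122,195,146,220),.03)]:
    print(nm,*blobs("top",dk,roi,z)[:2],sep="\n ")
H,S,V=cv2.split(hsv)
wood=((H>8)&(H<25)&(S>60)&(V>110)).astype(np.uint8)*255
for nm,roi,z in[("barb",(110,148,168,176),.006),("lensb",(180,148,243,186),.006),("scrb",(170,196,240,226),.006),("canb",(275,195,320,235),.014),("scr",(335,200,400,224),.009),("peb",(243,168,260,212),.01)]:
    print("wood",nm,*blobs("top",wood,roi,z)[:2],sep="\n ")
c=cv2.resize(im[140:235,110:430],None,fx=2.5,fy=2.5,interpolation=cv2.INTER_CUBIC)
d=cv2.resize(cv2.merge([dk|wood//2]*3)[140:235,110:430],None,fx=2.5,fy=2.5)
cv2.imwrite("pics/c1.png",np.vstack([c,d]))
print(im[160:165,278:316].max(2))
E
```

```text
barb
 (226, 'px', array([137.5, 160.8]), 'mean', array([606., 348.], dtype=float32), 'rectc', array([606., 349.]), 'size', array([ 21., 105.]), 'axis', np.float64(98.3))
lensb
 (413, 'px', array([203.9, 165. ]), 'mean', array([597., 145.], dtype=float32), 'rectc', array([601., 122.]), 'size', array([ 57., 138.]), 'axis', np.float64(81.5))
scrb
 (287, 'px', array([205.5, 210.6]), 'mean', array([457., 134.], dtype=float32), 'rectc', array([457., 133.]), 'size', array([ 16., 160.]), 'axis', np.float64(99.5))
canb
 (245, 'px', array([296.1, 213.6]), 'mean', array([ 453., -136.], dtype=float32), 'rectc', array([ 453., -136.]), 'size', array([48., 51.]), 'axis', np.float64(170.4))
lens
 (377, 'px', array([354.2, 168.6]), 'mean', array([ 594., -313.], dtype=float32), 'rectc', array([ 597., -337.]), 'size', array([ 57., 139.]), 'axis', np.float64(82.5))
can
 (34, 'px', array([137.9, 209.9]), 'mean', array([452., 327.], dtype=float32), 'rectc', array([451., 327.]), 'size', array([14., 26.]), 'axis', np.float64(143.6))
wood
 barb
 (707, 'px', array([137.6, 160.8]), 'mean', array([606., 348.], dtype=float32), 'rectc', array([606., 348.]), 'size', array([ 53., 130.]), 'axis', np.float64(97.9))Traceback (most recent call last):
  File "<stdin>", line 9, in <module>
  File "h.py", line 17, in blobs
    W=np.float32([ray(n,(a,b),z) for a,b in zip(xs,ys)])*1000
                  ~~~^^^^^^^^^^^
  File "h.py", line 4, in ray
    c=robot.get_calibration(n); f=192/np.tan(np.radians(c["vfov"]/2)); T=c["T"]
ValueError: time passes only in moves, steps and waits
```

```bash
sed -i 's/^def ray/C={n:robot.get_calibration(n) for n in ("scene","top")}\ndef ray/; s/robot.get_calibration(n); f/C[n]; f/' h.py
python3 - <<'E'
from h import *
im=cv2.imread("pics/top0.png"); g=cv2.cvtColor(im,cv2.COLOR_BGR2GRAY); hsv=cv2.cvtColor(im,cv2.COLOR_BGR2HSV)
dk=((g<55)*255).astype(np.uint8)
H,S,V=cv2.split(hsv)
wood=((H>8)&(H<25)&(S>60)&(V>110)).astype(np.uint8)*255
for nm,roi,z in[("lensb",(180,148,243,186),.006),("scrb",(170,196,240,226),.006),("canb",(275,195,320,235),.014),("scr",(335,200,400,224),.009),("peb",(243,168,260,212),.01)]:
    print("wood",nm,*blobs("top",wood,roi,z)[:2],sep="\n ")
for nm,p,z in [("lens disc",(349,168.3),.01),("lensb disc",(198.5,164),.006)]: print(nm,ray("top",p,z))
c=cv2.resize(im[140:235,110:430],None,fx=2.5,fy=2.5,interpolation=cv2.INTER_CUBIC)
d=cv2.resize(cv2.merge([dk|wood//2]*3)[140:235,110:430],None,fx=2.5,fy=2.5)
cv2.imwrite("pics/c1.png",np.vstack([c,d]))
E
```

```text
wood
 lensb
 (1272, 'px', array([211.3, 166.4]), 'mean', array([593., 122.], dtype=float32), 'rectc', array([593., 121.]), 'size', array([ 76., 162.]), 'axis', np.float64(80.7))
wood
 scrb
 (907, 'px', array([205. , 210.6]), 'mean', array([457., 135.], dtype=float32), 'rectc', array([457., 135.]), 'size', array([ 46., 177.]), 'axis', np.float64(99.5))
wood
 canb
 (1127, 'px', array([296.2, 218. ]), 'mean', array([ 439., -136.], dtype=float32), 'rectc', array([ 445., -137.]), 'size', array([107., 129.]), 'axis', np.float64(3.2))
wood
 scr
 (279, 'px', array([366.8, 211.8]), 'mean', array([ 462., -347.], dtype=float32), 'rectc', array([ 463., -348.]), 'size', array([ 16., 158.]), 'axis', np.float64(102.2))
wood
 peb
 (45, 'px', array([250.6, 202.5]), 'mean', array([483.,  -0.], dtype=float32), 'rectc', array([482.,  -0.]), 'size', array([18., 21.]), 'axis', np.float64(72.7))
 (40, 'px', array([249.9, 175.9]), 'mean', array([565.,   4.], dtype=float32), 'rectc', array([564.,   5.]), 'size', array([15., 25.]), 'axis', np.float64(4.7))
lens disc [ 0.59449915 -0.29710818]
lensb disc [0.59978053 0.16137178]
```

View pics/c1.png

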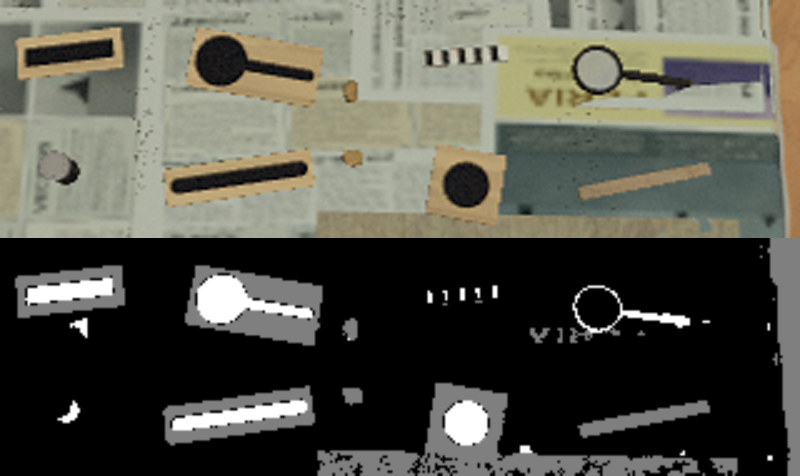

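The crop shows the masks matching the boards well: sizes come out at 53x130, 76x162 and 46x177 mm. The lens ring, scale bar and canister lid need finer measurement.

Run:
```python
from h import *
im=cv2.imread("pics/top0.png"); sc=cv2.imread("pics/scene0.png"); g=cv2.cvtColor(im,cv2.COLOR_BGR2GRAY)
# lens
m=np.zeros_like(g); m[150:185,330:392]=(g<75)[150:185,330:392]*255
cs=max(cv2.findContours(m,cv2.RETR_EXTERNAL,cv2.CHAIN_APPROX_NONE)[0],key=cv2.contourArea)
f=np.zeros_like(g); cv2.drawContours(f,[cs],-1,255,-1)
op=cv2.morphologyEx(f,cv2.MORPH_OPEN,cv2.getStructuringElement(2,(11,11)))
ys,xs=np.nonzero(op); D=ray("top",(xs.mean(),ys.mean()),.01)
h=(f>0)&(cv2.dilate(op,np.ones((5,5)))==0); ys,xs=np.nonzero(h)
W=np.array([ray("top",p,.007) for p in zip(xs,ys)]); hm=W.mean(0)
d=D-hm; print("lens disc",D,"diam px",2*np.sqrt((op>0).sum()/np.pi),"handle mean",hm,"ang",np.degrees(np.arctan2(d[1],d[0])),"tip dist",np.linalg.norm(W-D,axis=1).max())
# bar
m=np.zeros_like(g); m[155:170,276:312]=(g<90)[155:170,276:312]*255
for b in blobs("top",m,(276,155,312,170),.009,4): print(b[0],b[2],b[4],b[8])
print(g[158:167,275:320])
# canister patches
a=cv2.resize(im[192:226,114:154],None,fx=9,fy=9,interpolation=0); b=cv2.resize(sc[130:164,162:202],None,fx=9,fy=9,interpolation=0)
cv2.imwrite("pics/c2.png",np.hstack([a,b]))
```

```text
lens disc [ 0.59651012 -0.29661857] diam px 19.347672370394786 handle mean [ 0.59318907 -0.39118366] ang 87.98864201734791 tip dist 0.13053482375633302
14 [300.7 161.8] [ 612. -150.] [ 6. 16.]
12 [287.7 162.4] [ 610. -111.] [ 6. 16.]
12 [307.3 160.6] [ 617. -171.] [ 6. 16.]
11 [281.4 162.8] [608. -91.] [ 6. 13.]
11 [294.5 161.7] [ 612. -131.] [ 3. 16.]
[[176 174 171 171 170 161 164 168 165 160 159 162 170 169 166 165 165 173
  177 171 167 164 161 156 166 172 174 169 176 160 137 111  88 102 175 190
  188 181 172 167 163 162 160 160 162]
 [174 171 164 170 170 167 171 173 168 158 157 164 175 177 173 153 148 140
  100  77 120 179 189 188 124  68  73 119 178 191 147  70  34  38 178 192
  188 189 175 167 164 159 156 158 160]
 [175 170 164 168 140  93  91  91 170 182 183 120  70  74 148 181 186 163
   90  38  43 176 191 193 130  48  27 109 181 193 172 100  31  28 181 193
  191 192 175 169 170 165 160 164 163]
 [175 172 170 168 136  66  36  69 172 187 188 132  48  19 115 180 191 181
  106  43  33 177 190 196 132  51  32 112 184 194 172 101  30  26 180 197
  191 192 176 171 170 167 164 168 16
[... 238 characters left out ...]
0  58  32 112 184 192 195
  125  29  26 152 188 194 157  72  21  75 177 192 198 123  20  23 119 187
  198 196 178 171 168 170 170 168 169]
 [168 168 166 163 164  97  29  24 178 191 193 159  83  25  77 181 195 197
  124  30  30 151 190 197 163  81  62  79 179 185 183 151 100 114 121 133
  145 130 160 171 171 171 170 168 165]
 [167 167 166 163 172 103  29  32 149 190 197 165 106  73 109 175 183 177
  126 114 108 134 145 131 111 101 111 111 168 179 178 178 175 175 174 166
  168 166 168 170 170 170 170 169 171]
 [167 170 169 164 140 134 121 103 129 123 116 111 116 110 151 168 167 166
  161 163 162 163 162 158 164 168 166 165 176 179 178 179 179 178 172 171
  172 171 168 170 170 169 170 170 170]]
```

View pics/c2.png

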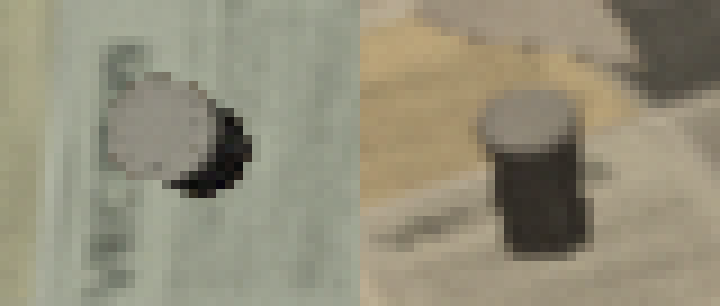

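Run:
```python
from h import *
print("can",ray("top",(131.4,205.7),.051),ray("scene",(180.2,142.8),.051))
print("bar",ray("top",(296.1,162),.009))
im=cv2.imread("pics/top0.png"); sc=cv2.imread("pics/scene0.png"); g=cv2.cvtColor(im,cv2.COLOR_BGR2GRAY)
P=[]
for c in range(361,388):
    col=g[166:180,c].astype(float); w=np.clip(80-col,0,None)
    if w.sum()>0: p=(c,166+(w*np.arange(14)).sum()/w.sum()); P.append(ray("top",p,.007)); print(c,round(p[1],1),int((w>0).sum()),end="; ")
P=np.array(P); print(P[0],P[-1]); k=np.polyfit(P[:,1],P[:,0],1); print("ang",90-np.degrees(np.arctan(k[0])), "x at disc y",np.polyval(k,-.2966))
cv2.imwrite("pics/c3.png",np.hstack([cv2.resize(im[152:186,330:400],(400,194),interpolation=2),cv2.resize(sc[245:325,340:440],(400,320),interpolation=2)[:194]*0+cv2.resize(sc[200:249,290:390],(400,194),interpolation=2)]))
```

```text
can [0.46013742 0.34027378] [0.45488503 0.33323625]
bar [ 0.6113427  -0.13636904]
361 170.0 4; 362 170.0 4; 363 170.0 4; 364 170.2 3; 365 170.0 4; 366 170.4 3; 367 171.0 4; 368 171.0 4; 369 171.0 4; 370 171.1 3; 371 171.1 3; 372 171.0 3; 373 171.4 3; 374 171.9 4; 375 171.7 4; 376 170.6 8; 377 170.5 8; 378 170.6 9; 379 170.5 8; 380 171.2 10; 381 171.6 10; 382 171.7 10; 383 171.2 9; 384 171.5 9; 385 171.3 9; 386 170.0 8; 387 169.2 8; [ 0.59082045 -0.33430178] [ 0.59481704 -0.41372792]
ang 89.87101316650319 x at disc y 0.5891625798610564
```

View pics/c3.png

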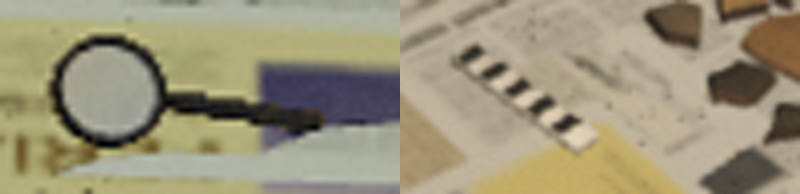

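Both views show the lens's ring and handle (disc centre (348.6,167.4), handle tip (385.5,172.9)) and the scale bar's five black bands. The estimates:

| Piece | Position (mm) | Axis (deg) |
|---|---|---|
| Lens, pinch point | (589,-355) | 82.4 |
| Scale bar | (611,-136) | 96.4 |
| Scraper | (462,-347) | 102 |
| Canister | (458,337) | n/a |

I start with the canister and turn the yaw to about 100°.

>>> carry_out --increments '[[0,[0,0,0],7.75],[0,[0,0,0],7.75],[0,[0,0,0],7.75],[0,[0,0,0],7.75],[0,[0,0,0],7.75],[0,[0,0,0],7.75],[0,[0,0,0],7.75],[0,[0,0,0],7.75]]'

```text
time: 0.9
tool_pos: [0.1717, 0.5221, 0.1846]
ee_rot: [-3.141, 0.001, 1.736]
wrist_force: [0.3, -0.2, 1.1]
width: 0.0939
finger_force: 0.0
```

```bash
cat > go.py <<'E'
import sys
from bench import robot
import numpy as np
# go.py x y z yaw(deg): total shift in tool axes (mm) at present yaw, and twist
def go(x,y,z,yaw):
    o=robot.get_obs(); p=np.array(o["tool_pos"])*1000; a=o["ee_rot"][2]; d=np.array([x,y,z])-p
    tx=np.array([np.cos(a),np.sin(a)]); ty=np.array([np.sin(a),-np.cos(a)])
    print("t",round(o["time"],2),"at",p.round(1),"yaw",round(np.degrees(a),1),"w",round(o["width"]*1000,1),"ff",round(float(o["finger_force"]),1),"| shift",np.round([d[:2]@tx,d[:2]@ty,-d[2]],1),"twist",round((np.degrees(a)-yaw+90)%180-90,1))
if __name__=="__main__": go(*map(float,sys.argv[1:]))
E
python3 go.py 458 337 84 100
```

```text
t 0.9 at [171.7 522.1 184.6] yaw 99.5 w 93.9 ff 0.0 | shift [-229.7  251.9  100.6] twist -0.5
```

>>> carry_out --increments '[[0,[-29,31,5],0],[0,[-29,31,10],0],[0,[-29,31,10],0],[0,[-29,32,15],0],[0,[-29,32,15],0],[0,[-29,32,15],0],[0,[-28,32,15],0],[0,[-28,31,15],0]]'

```text
time: 1.7
tool_pos: [0.4604, 0.3373, 0.0841]
ee_rot: [-3.141, 0.0, 1.741]
wrist_force: [-0.4, 0.6, -0.0]
width: 0.094
finger_force: 0.0
```

>>> carry_out --increments '[[0,[0,0,0],0],[0,[0,0,0],0]]'

```text
time: 1.9
tool_pos: [0.4591, 0.3378, 0.0841]
ee_rot: [-3.139, 0.0, 1.74]
wrist_force: [-0.4, 0.0, 0.7]
width: 0.0939
finger_force: 0.0
```

```bash
python3 go.py 458 337 24 100
python3 - <<'E'
from h import *
a=robot.snapshot("top"); b=robot.snapshot("scene")
cv2.imwrite("pics/d1.png",np.hstack([cv2.resize(a[180:240,100:160],(390,390)),cv2.resize(b[110:170,150:210],(390,390))]))
E
```

```text
t 1.9 at [459.1 337.8  84.1] yaw 99.7 w 93.9 ff 0.0 | shift [-0.6 -1.2 60.1] twist -0.3
```

View pics/d1.png

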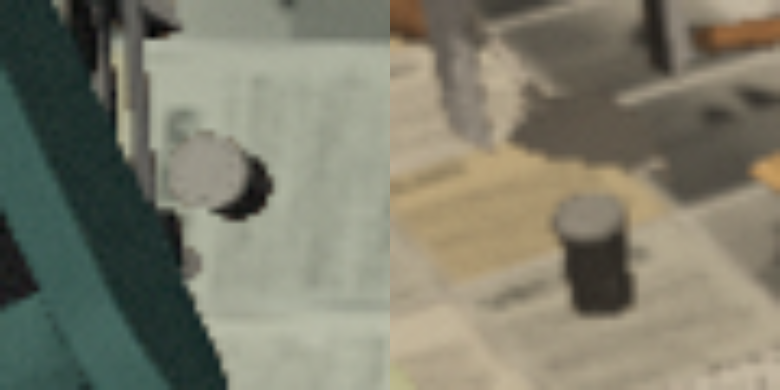

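Left shows the arm beside the lid. In the scene view (right) the fingertips are at about (164,133) and (193,121) px, with the lid at (181,143) between them.

Run:
```python
from h import *
print("tips mid at z70 scene",ray("scene",(178.4,126.9),.070), pix("scene",(.459,.338,.070)), "lid top view", ray("top",(100+207/6.5-.5,180+170/6.5-.5),.051), ray("scene",(150+(590-390)/6.5-.5,110+215/6.5-.5),.051))
```

```text
tips mid at z70 scene [0.47859749 0.3936654 ] [179.89749838 136.24881906] lid top view [0.46026794 0.34043896] [0.4555872  0.33430941]
```

Run:
```python
from h import *
for s in(-1,1):
    for w in (47,60):
        print(s,w,pix("scene",(.459+s*w/1e3*.986,.338+s*w/1e3*.168,.070)),pix("top",(.459+s*w/1e3*.986,.338+s*w/1e3*.168,.070)))
```

```text
-1 47 [166.38117393 141.96022026] [131.46024412 221.5029776 ]
-1 60 [162.53328697 143.58616718] [131.85867878 226.10543636]
1 47 [192.82526538 130.78611621] [128.63490727 188.86651897]
1 60 [196.30224023 129.31690035] [128.25169944 184.43995061]
```

>>> carry_out --increments '[[0,[0,-1,20],0],[0,[0,0,20],0],[0,[0,0,19],0],[0,[0,0,0],0],[0,[0,0,0],0]]'

```text
time: 2.5
tool_pos: [0.4576, 0.3396, 0.0271]
ee_rot: [3.141, -0.0, 1.744]
wrist_force: [-0.2, 0.4, 0.6]
width: 0.0939
finger_force: 0.0
```

```bash
python3 go.py 458 337 24 100
python3 - <<'E'
from h import *
print(robot.tcp_to_tips)
b=robot.snapshot("scene")
cv2.imwrite("pics/d2.png",cv2.resize(b[90:180,130:230],(700,630))[:600])
E
```

```text
t 2.5 at [457.6 339.6  27.1] yaw 99.9 w 93.9 ff 0.0 | shift [-2.6 -0.1  3.1] twist -0.1
0.014
```

View pics/d2.png

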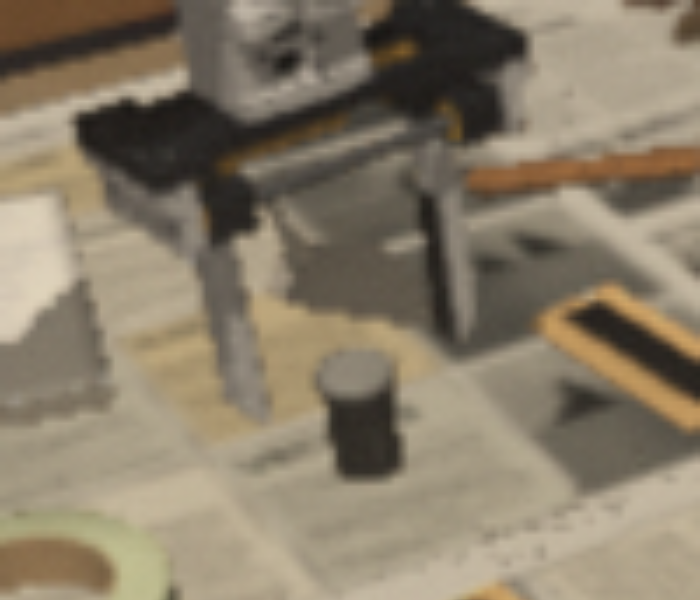

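The tips are at about (167,149) and (196,139) px, and the canister's base is at (182.5,157) px, nearer the camera. So either the fingers stand farther back than the canister, or they are higher than I think.

Run:
```python
from h import *
t=(130+359/7-.5,90+378/7-.5)
for z in(.013,.03,.04): print(z,ray("scene",t,z))
print("pred",pix("scene",(.4576,.3396,.013)))
print("base", ray("scene",(130+368/7-.5,90+465/7-.5),0), "lid", ray("scene",(130+356/7-.5,90+372/7-.5),.051))
print("bar board", ray("scene",(226.3,142),.006), pix("scene",(.606,.348,.006)))
for n,P in [("canb",(.453,-.136,.008)),("scrb",(.457,.135,.006)),("scr",(.462,-.347,.009))]: print(n,pix("scene",P))
o=robot.get_obs(); print(o["joint_positions"], o["tool_pos"])
```

```text
0.013 [0.47577227 0.38920112]
0.03 [0.46634281 0.36204931]
0.04 [0.46079607 0.34607766]
pred [181.94892552 152.21126826]
base [0.45592244 0.33940344] lid [0.45565105 0.33380612]
bar board [0.60629404 0.32491371] [222.77412489 138.99613593]
canb [267.43707876 249.58943564]
scrb [212.89817182 187.9888047 ]
scr [334.35182413 316.72104332]
[5.38263742e-01 2.12915523e-01 1.54678203e+00 1.73610682e-04
 1.37944990e+00 3.65834642e-01] [0.45845197 0.33972369 0.02786624]
```

Run:
```python
from h import *
a=robot.snapshot("top"); cv2.imwrite("pics/d3.png",cv2.resize(a[175:250,90:170],(640,600),interpolation=2))
for s in(-1,1): print(pix("top",(.4576+s*.053*.985,.3396+s*.053*.17,.013)),pix("top",(.4576+s*.053*.985,.3396+s*.053*.17,.04)))
```

```text
[137.23856231 226.25307341] [134.39437505 225.25892543]
[134.03303516 191.23865975] [131.1651822  189.42680753]
```

View pics/d3.png

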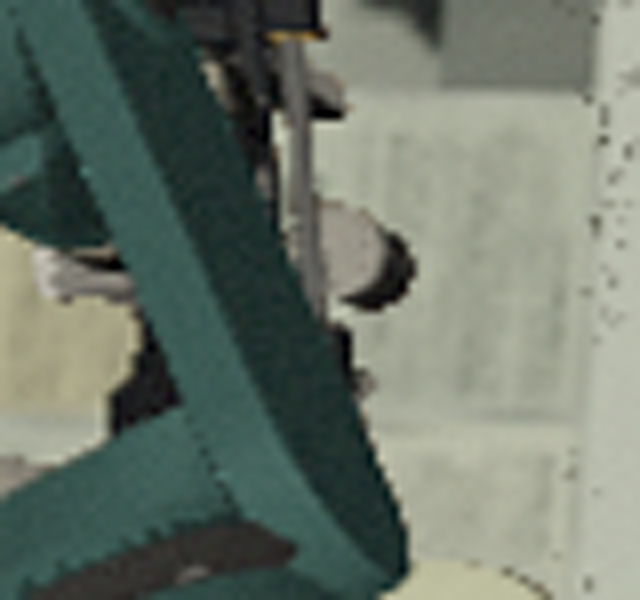

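Triangulating the tips from both views puts them at z ≈ 35-40 mm, higher than the state implies. 10 mm lower is safe under either reading. I close there and read the width: 31.5 means body, 34.5 means lid.

>>> carry_out --increments '[[0,[-2,0,5],0],[0,[0,0,4],0],[120,[0,0,0],0],[120,[0,0,0],0],[180,[0,0,0],0],[255,[0,0,0],0],[255,[0,0,0],0],[255,[0,0,0],0]]'

```text
time: 3.4
tool_pos: [0.4587, 0.3366, 0.0174]
ee_rot: [3.141, -0.0, 1.742]
wrist_force: [-0.4, -0.5, -0.5]
width: 0.0494
finger_force: 0.0
```

```bash
python3 go.py 458 337 24 100
python3 - <<'E'
from h import *
a=robot.snapshot("top");b=robot.snapshot("scene"); cv2.imwrite("pics/d4.png",np.hstack([cv2.resize(a[175:245,100:170],(390,390)),cv2.resize(b[100:170,150:220],(390,390))]))
E
```

```text
t 3.4 at [458.7 336.6  17.4] yaw 99.8 w 49.4 ff 0.0 | shift [ 0.5 -0.7 -6.6] twist -0.2
```

View pics/d4.png

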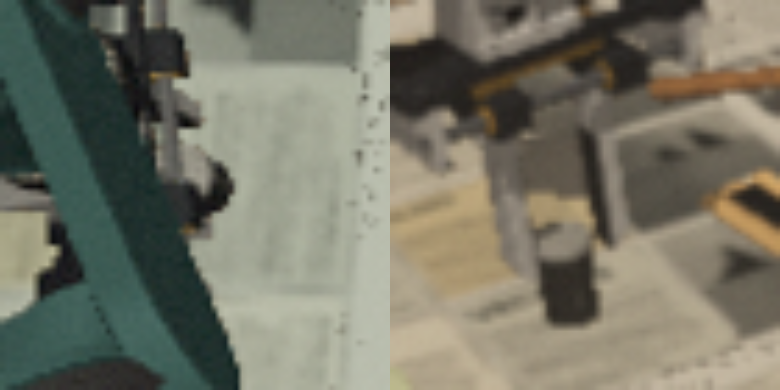

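Run:
```python
from h import *
for z in(.004,.02,.03,.04): print(z,ray("scene",(182.2,145.6),z),ray("top",(134,205),z))
```

```text
0.004 [0.47923675 0.38904898] [0.4696393 0.3481845]
0.02 [0.47040082 0.36386382] [0.46714495 0.3430174 ]
0.03 [0.46487837 0.34812309] [0.46558599 0.33978797]
0.04 [0.45935591 0.33238237] [0.46402703 0.33655853]
```

>>> carry_out --increments '[[255,[0,0,0],0],[255,[0,0,0],0],[255,[0,0,0],0],[255,[0,0,0],0]]'

```text
time: 3.9
tool_pos: [0.4587, 0.3366, 0.0173]
ee_rot: [3.142, -0.0, 1.742]
wrist_force: [-0.2, 0.7, -0.1]
width: 0.033
finger_force: 30.0
```

Holding at 30 N. I lift and look.

>>> carry_out --increments '[[255,[0,0,-20],0],[255,[0,0,-20],0],[255,[0,0,-20],0],[255,[0,0,-20],0],[255,[0,0,0],0]]'

```text
time: 4.4
tool_pos: [0.4606, 0.3378, 0.1008]
ee_rot: [3.135, -0.003, 1.742]
wrist_force: [-0.1, -0.3, 0.1]
width: 0.0334
finger_force: 30.0
```

```bash
python3 go.py 453 -136 97 100
python3 - <<'E'
from h import *
a=robot.snapshot("top");b=robot.snapshot("scene"); cv2.imwrite("pics/d5.png",np.hstack([cv2.resize(a[165:245,90:170],(390,390)),cv2.resize(b[75:155,145:225],(390,390))]))
E
```

```text
t 4.4 at [460.6 337.8 100.8] yaw 99.8 w 33.4 ff 30.0 | shift [-465.6  -88.1    3.8] twist -0.2
```

View pics/d5.png

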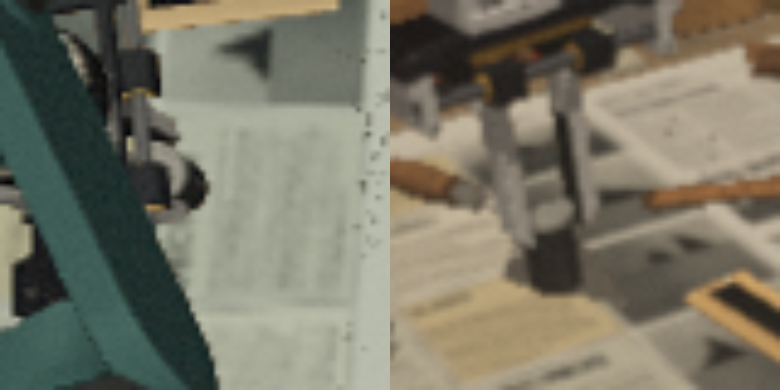

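The canister hangs upright, gripped by its lid, so the real fingertips are about 30 mm higher than the state suggests. I treat heights as empirical: z reads 17 with the base on the worktop, so it should read about 25 on the well floor. I carry it to the block now.

>>> carry_out --increments '[[255,[-30,-6,0],0],[255,[-40,-7,0],0],[255,[-40,-8,0],0],[255,[-40,-8,0],0],[255,[-40,-8,0],0],[255,[-40,-8,0],0],[255,[-40,-7,0],0],[255,[-40,-7,0],0]]'

```text
time: 5.3
tool_pos: [0.4518, 0.0196, 0.0954]
ee_rot: [-3.139, -0.001, 1.742]
wrist_force: [0.1, -0.3, -0.8]
width: 0.0336
finger_force: 30.0
```

>>> carry_out --increments '[[255,[-40,-7,0],0],[255,[-40,-7,0],0],[255,[-40,-7,0],0],[255,[-30,-6,0],0],[255,[-5,-2,0],0],[255,[0,0,0],0],[255,[0,0,0],0]]'

```text
time: 6.0
tool_pos: [0.4505, -0.1354, 0.0963]
ee_rot: [-3.14, -0.002, 1.742]
wrist_force: [-0.2, 0.3, -1.1]
width: 0.0334
finger_force: 30.0
```

```bash
python3 go.py 453 -136 30 100
python3 - <<'E'
from h import *
a=robot.snapshot("top");b=robot.snapshot("scene"); cv2.imwrite("pics/d6.png",np.hstack([cv2.resize(a[165:245,250:330],(390,390)),cv2.resize(b[180:280,210:310],(390,390))]))
E
```

```text
t 6.0 at [ 450.5 -135.4   96.3] yaw 99.8 w 33.4 ff 30.0 | shift [-1.   2.3 66.3] twist -0.2
```

View pics/d6.png

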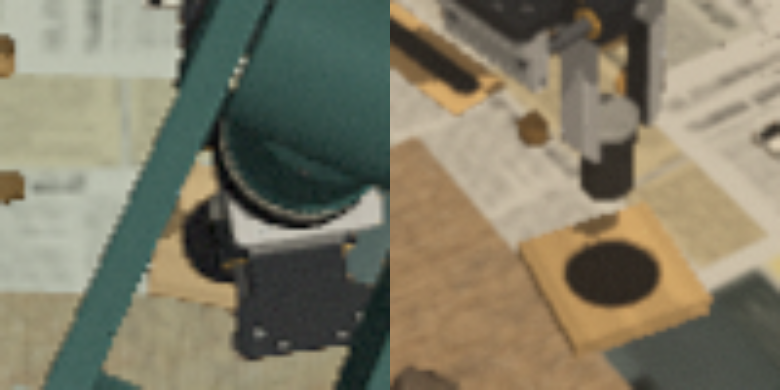

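In the scene view (right), the held canister's lid is at (266,210) px above the block, and the well is at (266,249) px as predicted. I check that it sits over the well.

Run:
```python
from h import *
for z in(.10,.115,.13): print(z,ray("scene",(265.9,209.8),z))
# bottom of canister near edge: crop (607,198); bottom centre ~ (607,190)
p=(210+217/3.9-.5,180+190/3.9-.5)
for z in(.05,.065,.079): print(z,ray("scene",p,z))
print(ray("scene",(266.4,249.2),.008))
```

```text
0.1 [ 0.46785995 -0.10776895]
0.115 [ 0.45840458 -0.12165205]
0.13 [ 0.4489492  -0.13553516]
0.05 [ 0.46318077 -0.11173255]
0.065 [ 0.45465661 -0.12432315]
0.079 [ 0.44670073 -0.13607438]
[ 0.45171668 -0.13372528]
```

All consistent: at z=0.13 the lid is at (449,-135.5), which matches the TCP. Lowering to a reading of about 26.

>>> carry_out --increments '[[255,[-1,2,20],0],[255,[0,0,20],0],[255,[0,0,15],0],[255,[0,0,8],0],[255,[0,0,4],0],[255,[0,0,2],0],[255,[0,0,0],0]]'

```text
time: 6.8
tool_pos: [0.4536, -0.1372, 0.0288]
ee_rot: [3.141, 0.0, 1.742]
wrist_force: [0.4, 0.1, 0.5]
width: 0.0329
finger_force: 30.0
```

>>> carry_out --increments '[[255,[0,0,1.5],0],[255,[0,0,1],0],[255,[0,0,0],0]]'

```text
time: 7.1
tool_pos: [0.4533, -0.1374, 0.026]
ee_rot: [3.141, 0.0, 1.742]
wrist_force: [-0.2, -0.8, 0.0]
width: 0.0333
finger_force: 30.0
```

>>> carry_out --increments '[[255,[0,0,1],0],[255,[0,0,0],0],[200,[0,0,0],0],[140,[0,0,0],0],[60,[0,0,0],0],[0,[0,0,0],0],[0,[0,0,0],0],[0,[0,0,0],0]]'

```text
time: 7.9
tool_pos: [0.4531, -0.1372, 0.0246]
ee_rot: [-3.141, -0.0, 1.742]
wrist_force: [-0.4, 0.1, -0.7]
width: 0.0699
finger_force: 0.0
```

>>> carry_out --increments '[[0,[0,0,-20],0],[0,[0,0,-40],0],[0,[0,0,-40],0],[0,[0,0,0],0]]'

```text
time: 8.3
tool_pos: [0.457, -0.1389, 0.1315]
ee_rot: [3.131, 0.007, 1.742]
wrist_force: [-0.9, -0.4, 0.8]
width: 0.094
finger_force: 0.0
```

```bash
python3 go.py 462 -347 60 102
python3 - <<'E'
from h import *
b=robot.snapshot("scene"); cv2.imwrite("pics/d7.png",cv2.resize(b[170:340,200:390],(670,600)))
E
```

```text
t 8.3 at [ 457.  -138.9  131.5] yaw 99.8 w 94.0 ff 0.0 | shift [-205.9  -30.5   71.5] twist -2.2
```

View pics/d7.png

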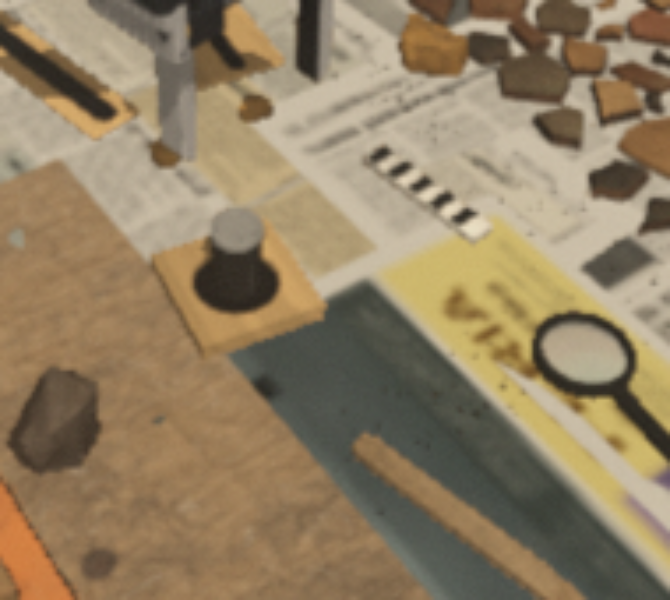

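The canister stands centred in the well. I go over the scraper next; the scraper and the lens are where they were.

>>> carry_out --increments '[[0,[-35,-4,0],0],[0,[-45,-7,5],0],[0,[-45,-7,15],0],[0,[-45,-7,20],0],[0,[-33,-5,20],0],[0,[-2,0,15],-2],[0,[0,0,5],0],[0,[0,0,0],0]]'

```text
time: 9.15
tool_pos: [0.4572, -0.343, 0.0424]
ee_rot: [-3.139, -0.004, 1.776]
wrist_force: [-0.5, 0.3, -0.2]
width: 0.0937
finger_force: 0.0
```

```bash
python3 go.py 462 -347 10 102
python3 - <<'E'
from h import *
a=robot.snapshot("top"); b=robot.snapshot("scene"); cv2.imwrite("pics/e1.png",np.hstack([cv2.resize(a[165:265,320:420],(390,390)),cv2.resize(b[240:370,270:400],(390,390))]))
for z in (.052,.038): print([pix("scene",(.462+s*.05,-.347+s*.011,z)).round() for s in(-1,1)])
E
```

```text
t 9.15 at [ 457.2 -343.    42.4] yaw 101.8 w 93.7 ff 0.0 | shift [-4.9  3.8 32.4] twist -0.2
[array([320., 322.]), array([353., 287.])]
[array([319., 326.]), array([352., 291.])]
```

View pics/e1.png

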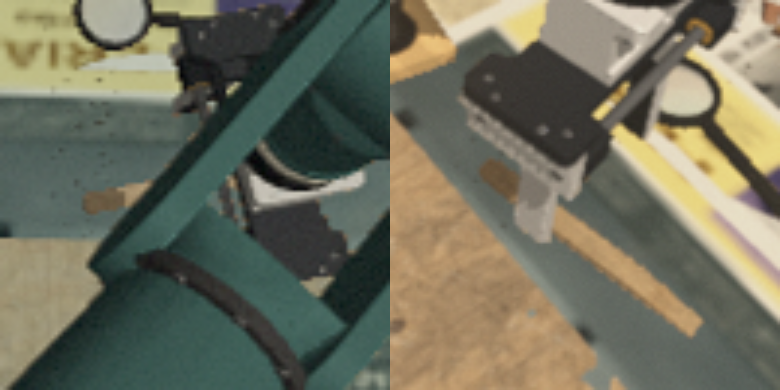

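The near fingertip, at (319.5,319) px, again reads about 15 mm above the reported z rather than 14 mm below it. I descend and feel for contact, correcting xy first.

>>> carry_out --increments '[[0,[-5,4,10],0],[0,[0,0,15],0],[0,[0,0,8],0],[0,[0,0,0],0]]'

```text
time: 9.65
tool_pos: [0.4621, -0.347, 0.0092]
ee_rot: [-3.139, -0.004, 1.777]
wrist_force: [0.8, 0.2, -0.5]
width: 0.0941
finger_force: 0.0
```

>>> carry_out --increments '[[0,[0,0,3],0],[0,[0,0,3],0],[0,[0,0,0],0]]'

```text
time: 9.95
tool_pos: [0.4633, -0.3484, 0.0056]
ee_rot: [-3.141, -0.0, 1.777]
wrist_force: [0.1, -0.3, -0.5]
width: 0.0938
finger_force: 0.0
```

```bash
python3 go.py 462 -347 -12 102;  python3 -c "
from bench import robot;o=robot.get_obs();print(o['wrist_force'],o['joint_positions'])"
```

```text
t 9.95 at [ 463.3 -348.4    5.6] yaw 101.8 w 93.8 ff 0.0 | shift [ 1.7 -1.  17.6] twist -0.2
[ 0.06968449 -0.27213332 -0.54115311] [-7.42611613e-01  2.53927856e-01  1.54425628e+00  5.88861500e-05
  1.34365784e+00 -9.48369279e-01]
```

No contact yet with the nominal tips at -8 mm, so the offset is real. Continuing gently.

>>> carry_out --increments '[[0,[1,-1,3],0],[0,[0,0,3],0],[0,[0,0,3],0],[0,[0,0,0],0]]'

```text
time: 10.35
tool_pos: [0.4619, -0.3474, -0.0039]
ee_rot: [-3.141, -0.001, 1.777]
wrist_force: [-0.1, 0.3, -0.5]
width: 0.0943
finger_force: 0.0
```

>>> carry_out --increments '[[0,[0,0,2],0],[0,[0,0,2],0],[0,[0,0,0],0]]'

```text
time: 10.65
tool_pos: [0.4621, -0.3475, -0.0076]
ee_rot: [-3.141, -0.001, 1.777]
wrist_force: [0.3, 0.2, 0.0]
width: 0.094
finger_force: 0.0
```

>>> carry_out --increments '[[0,[0,0,1.5],0],[0,[0,0,0],0]]'

```text
time: 10.85
tool_pos: [0.4622, -0.3476, -0.0089]
ee_rot: [-3.142, -0.0, 1.777]
wrist_force: [-0.3, 0.8, 0.9]
width: 0.0939
finger_force: 0.0
```

>>> carry_out --increments '[[0,[0,0,1.5],0],[0,[0,0,0],0]]'

```text
time: 11.05
tool_pos: [0.4621, -0.3476, -0.0105]
ee_rot: [-3.141, -0.0, 1.777]
wrist_force: [-0.6, 0.3, 0.8]
width: 0.094
finger_force: 0.0
```

>>> carry_out --increments '[[0,[0,0,1.5],0],[0,[0,0,0],0]]'

```text
time: 11.25
tool_pos: [0.4621, -0.3476, -0.012]
ee_rot: [-3.141, -0.0, 1.777]
wrist_force: [0.6, -0.1, 0.4]
width: 0.094
finger_force: 0.0
```

>>> carry_out --increments '[[0,[0,0,1.5],0],[0,[0,0,0],0]]'

```text
time: 11.45
tool_pos: [0.4621, -0.3476, -0.0135]
ee_rot: [-3.141, -0.0, 1.777]
wrist_force: [-0.1, 0.6, 0.1]
width: 0.0942
finger_force: 0.0
```

>>> carry_out --increments '[[0,[0,0,1.5],0],[0,[0,0,0],0]]'

```text
time: 11.65
tool_pos: [0.4621, -0.3476, -0.015]
ee_rot: [-3.141, -0.0, 1.777]
wrist_force: [1.0, 0.4, -0.5]
width: 0.0941
finger_force: 0.0
```

Still free, so I continue in 1 mm steps.

>>> carry_out --increments '[[0,[0,0,1],0],[0,[0,0,0],0]]'

```text
time: 11.85
tool_pos: [0.4622, -0.3476, -0.0159]
ee_rot: [-3.141, -0.0, 1.777]
wrist_force: [-0.1, 0.2, -0.1]
width: 0.0941
finger_force: 0.0
```

>>> carry_out --increments '[[0,[0,0,1],0],[0,[0,0,0],0]]'

```text
time: 12.05
tool_pos: [0.4622, -0.3476, -0.0169]
ee_rot: [-3.142, -0.0, 1.777]
wrist_force: [-0.4, 0.7, -0.2]
width: 0.0939
finger_force: 0.0
```

>>> carry_out --increments '[[0,[0,0,1],0],[0,[0,0,0],0]]'

```text
time: 12.25
tool_pos: [0.4622, -0.3476, -0.0179]
ee_rot: [-3.141, -0.0, 1.777]
wrist_force: [0.6, -0.4, 0.2]
width: 0.0943
finger_force: 0.0
```

>>> carry_out --increments '[[0,[0,0,1],0],[0,[0,0,0],0]]'

```text
time: 12.45
tool_pos: [0.4622, -0.3476, -0.0189]
ee_rot: [-3.142, -0.0, 1.777]
wrist_force: [-0.1, 0.4, -0.4]
width: 0.0936
finger_force: 0.0
```

>>> carry_out --increments '[[0,[0,0,1],0],[0,[0,0,0],0]]'

```text
time: 12.65
tool_pos: [0.4622, -0.3477, -0.0198]
ee_rot: [3.142, -0.0, 1.777]
wrist_force: [-0.3, -0.2, -0.4]
width: 0.0938
finger_force: 0.0
```

>>> carry_out --increments '[[0,[0,0,1],0],[0,[0,0,0],0]]'

```text
time: 12.85
tool_pos: [0.4623, -0.3478, -0.0199]
ee_rot: [3.141, 0.0, 1.777]
wrist_force: [-1.3, 1.5, 4.2]
width: 0.0943
finger_force: 2.3
```

>>> carry_out --increments '[[0,[0,0,1],0],[0,[0,0,0],0]]'

```text
time: 13.05
tool_pos: [0.4623, -0.3478, -0.02]
ee_rot: [3.141, 0.0, 1.777]
wrist_force: [-2.9, 1.8, 9.6]
width: 0.0939
finger_force: 4.5
```

>>> carry_out --increments '[[0,[0,0,1],0],[0,[0,0,0],0]]'

```text
time: 13.25
tool_pos: [0.4623, -0.3478, -0.02]
ee_rot: [3.141, 0.0, 1.777]
wrist_force: [-3.9, 4.2, 13.3]
width: 0.0943
finger_force: 6.5
```

Contact at a reading of -20, so real tip height is reading + 20 mm. I back off so the tips sit about 2 mm up, then close.

>>> carry_out --increments '[[0,[0,0,-5],0],[120,[0,0,0],0],[255,[0,0,0],0],[255,[0,0,0],0],[255,[0,0,0],0],[255,[0,0,0],0],[255,[0,0,0],0],[255,[0,0,0],0]]'

```text
time: 14.05
tool_pos: [0.4622, -0.3477, -0.0179]
ee_rot: [-3.142, -0.0, 1.777]
wrist_force: [-0.2, -0.4, -1.0]
width: 0.0412
finger_force: 0.0
```

>>> carry_out --increments '[[255,[0,0,0],0],[255,[0,0,0],0],[255,[0,0,0],0],[255,[0,0,0],0],[255,[0,0,0],0]]'

```text
time: 14.55
tool_pos: [0.4622, -0.3477, -0.0177]
ee_rot: [3.142, -0.0, 1.777]
wrist_force: [0.5, 0.4, -0.7]
width: 0.0155
finger_force: 30.0
```

Gripped at 15.5 mm, as expected for the 16 mm stick. I lift well clear of the canister (top at 59 mm), then carry to the scraper board.

>>> carry_out --increments '[[255,[0,0,-15],0],[255,[0,0,-25],0],[255,[0,0,-30],0],[255,[0,0,-25],0],[255,[0,0,0],0]]'

```text
time: 15.05
tool_pos: [0.4649, -0.3501, 0.0833]
ee_rot: [3.135, 0.009, 1.777]
wrist_force: [0.5, -1.3, -0.1]
width: 0.0153
finger_force: 30.0
```

```bash
python3 go.py 457 135 77 99.5
```

```text
t 15.05 at [ 464.9 -350.1   83.3] yaw 101.8 w 15.3 ff 30.0 | shift [476.4  91.4   6.3] twist 2.3
```

>>> carry_out --increments '[[255,[30,6,0],0],[255,[42,8,0],0],[255,[42,8,0],0],[255,[42,8,0],0],[255,[42,8,0],0],[255,[42,9,0],0],[255,[42,9,0],0],[255,[42,9,0],0]]'

```text
time: 15.85
tool_pos: [0.4587, -0.0155, 0.0763]
ee_rot: [-3.141, -0.001, 1.776]
wrist_force: [0.9, -0.4, -0.9]
width: 0.0152
finger_force: 30.0
```

>>> carry_out --increments '[[255,[42,9,0],0],[255,[42,8,0],0],[255,[42,8,0],0],[255,[24,4,0],0],[255,[0,0,10],2.3],[255,[0,0,20],0],[255,[0,0,10],0],[255,[0,0,0],0]]'

```text
time: 16.65
tool_pos: [0.4552, 0.1351, 0.0347]
ee_rot: [-3.136, -0.0, 1.736]
wrist_force: [-0.8, 0.3, -1.0]
width: 0.0151
finger_force: 30.0
```

```bash
python3 go.py 457 135 -11 99.5
```

```text
t 16.65 at [455.2 135.1  34.7] yaw 99.5 w 15.1 ff 30.0 | shift [-0.4  1.7 45.7] twist -0.0
```

>>> carry_out --increments '[[255,[0,1,15],0],[255,[0,0,15],0],[255,[0,0,10],0],[255,[0,0,3],0],[255,[0,0,0],0],[255,[0,0,0],0]]'

```text
time: 17.25
tool_pos: [0.459, 0.1357, -0.005]
ee_rot: [3.14, -0.0, 1.736]
wrist_force: [0.1, -0.5, -0.3]
width: 0.0155
finger_force: 30.0
```

```bash
python3 go.py 457 135 -12 99.5
```

```text
t 17.25 at [459.  135.7  -5. ] yaw 99.5 w 15.5 ff 30.0 | shift [-0.4 -2.1  7. ] twist -0.0
```

>>> carry_out --increments '[[255,[0,-2,3],0],[255,[0,0,2],0],[255,[0,0,1],0],[255,[0,0,0],0]]'

```text
time: 17.65
tool_pos: [0.4564, 0.1354, -0.0117]
ee_rot: [3.141, -0.0, 1.737]
wrist_force: [0.1, 0.2, -0.0]
width: 0.0154
finger_force: 30.0
```

>>> carry_out --increments '[[255,[0,0,1],0],[255,[0,0,0],0]]'

```text
time: 17.85
tool_pos: [0.4565, 0.1354, -0.0118]
ee_rot: [3.141, -0.0, 1.737]
wrist_force: [-2.1, -0.7, 4.0]
width: 0.0156
finger_force: 30.0
```

Contact felt; I release and lift.

>>> carry_out --increments '[[200,[0,0,-0.5],0],[150,[0,0,0],0],[80,[0,0,0],0],[0,[0,0,0],0],[0,[0,0,0],0],[0,[0,0,-10],0],[0,[0,0,-40],0],[0,[0,0,-40],0]]'

```text
time: 18.65
tool_pos: [0.4554, 0.1352, 0.0784]
ee_rot: [-3.139, -0.0, 1.736]
wrist_force: [0.7, 0.5, -0.3]
width: 0.0729
finger_force: 0.0
```

```bash
python3 go.py 611 -136 80 96.4
python3 - <<'E'
from h import *
b=robot.snapshot("scene"); cv2.imwrite("pics/s1.png",b)
hsv=cv2.cvtColor(b,cv2.COLOR_BGR2HSV); g=cv2.cvtColor(b,cv2.COLOR_BGR2GRAY)
# scraper/board outline check: world-rectified strip of brightness across board at several y'
a=np.radians(99.5); u=np.array([np.cos(a),np.sin(a)]); v=np.array([np.sin(a),-np.cos(a)])
for t in(-84,-80,-76,-60,-30,0,30,60,76,80,84):
    print(t,[int(g[tuple(np.round(pix("scene",[*(np.array([457,135])+t*u+s*v)/1e3,.012])[::-1]).astype(int))]) for s in range(-24,25,3)])
E
```

```text
t 18.65 at [455.4 135.2  78.4] yaw 99.5 w 72.9 ff 0.0 | shift [-293.1  108.8   -1.6] twist 3.1
-84 [169, 157, 138, 75, 82, 125, 122, 131, 123, 144, 155, 165, 159, 156, 156, 156, 155]
-80 [169, 165, 109, 81, 82, 133, 133, 137, 132, 148, 156, 167, 166, 157, 159, 158, 154]
-76 [168, 167, 104, 61, 92, 120, 137, 137, 134, 137, 158, 159, 162, 160, 158, 158, 163]
-60 [168, 167, 105, 64, 90, 112, 125, 127, 128, 128, 149, 158, 164, 176, 176, 175, 169]
-30 [168, 169, 110, 71, 85, 103, 135, 137, 139, 138, 137, 152, 164, 178, 173, 175, 174]
0 [171, 167, 130, 96, 73, 97, 127, 127, 132, 131, 136, 141, 164, 177, 179, 171, 168]
30 [156, 149, 91, 62, 90, 112, 122, 127, 127, 130, 129, 161, 164, 162, 161, 163, 173]
60 [103, 95, 56, 56, 49, 70, 74, 71, 72, 93, 110, 100, 115, 124, 151, 171, 173]
76 [120, 169, 150, 117, 148, 100, 90, 73, 82, 82, 84, 148, 118, 164, 162, 180, 179]
80 [180, 169, 185, 181, 167, 181, 143, 137, 90, 161, 161, 161, 181, 169, 183, 180, 181]
84 [187, 184, 185, 184, 184, 189, 184, 176, 177, 160, 185, 185, 186, 185, 185, 170, 163]
```

The stick lies centred in the board (bright stick over about ±9 mm, along the length too). Next the scale bar.

>>> carry_out --increments '[[0,[-30,11,0],0],[0,[-42,16,0],0],[0,[-42,16,0],0],[0,[-42,16,0],0],[0,[-42,16,0],0],[0,[-42,16,0],0],[0,[-42,14,0],0],[0,[-11,4,20],3]]'

```text
time: 19.5
tool_pos: [0.6163, -0.141, 0.0614]
ee_rot: [3.134, 0.005, 1.679]
wrist_force: [0.7, 0.7, 1.0]
width: 0.0943
finger_force: 0.0
```

>>> carry_out --increments '[[0,[0,0,20],0],[0,[0,0,10],0],[0,[0,0,0],0]]'

```text
time: 19.8
tool_pos: [0.6108, -0.1351, 0.0259]
ee_rot: [-3.138, -0.002, 1.684]
wrist_force: [-0.2, -0.6, 0.0]
width: 0.0944
finger_force: 0.0
```

```bash
python3 go.py 611 -136 -18 96.4
python3 - <<'E'
from h import *
b=robot.snapshot("top"); cv2.imwrite("pics/t1.png",b)
H,S,V=cv2.split(cv2.cvtColor(b,cv2.COLOR_BGR2HSV))
g=cv2.cvtColor(b,cv2.COLOR_BGR2GRAY)
print(g[200:222:1,172:238:4])
E
```

```text
t 19.8 at [ 610.8 -135.1   25.9] yaw 96.5 w 94.4 ff 0.0 | shift [-0.9  0.1 43.9] twist 0.1
[[191 178 193 193 196 186 188 181 188 180 186 188 187 188 175 179 187]
 [188 177 183 188 181 193 189 189 193 185 192 188 160 186 182 180 192]
 [193 176 181 186 173 193 190 196 199 201 147 189 183 182 179 178 176]
 [196 183 193 190 179 186 174 184 144 142 182 183 181 177 178 174 165]
 [187 167 178 187 176 178 167 142 128 125 183 179 180 159 137 170 156]
 [195 137 141 168 161 119 139 126 125 124 144 135 154 151 149 167 165]
 [195 169 168 110 134 128 127 122 124 103 145 151 152 148 151 119 184]
 [196 146 138 124 127 124 127 101  98 107 153 156 159 145 158 115 191]
 [195 131 126 126 121 114 110 100 104 100 161 159 158 153 156  92 194]
 [194 121 123 123 108 103 103 102 101  96 156 160 165 115  62 130 192]
 [196 118 104  99 101 105 101 106 108 136 158 142  81  35  54 180 183]
 [196 114 100 100 102 103 103 100 104 157  97  49  13 139 182 181 183]
 [194 112  93  96 100  98 105 101  83  64  27 104 184 183 186 183 189]
 [195 150  95  91 103 103  99  53  20  97 176 184 187 186 184 185 187]
 [194 153 101 102  99  63  28  33 136 185 187 186 185 184 187 184 191]
 [196 155  99  80  36  15  71 127 187 187 186 184 188 189 176 183 190]
 [196 152  34  18  72 128 129 130 188 187 187 189 153 185 183 182 191]
 [196 150  80 122 131 131 131 129 188 185 169 187 180 186 182 183 189]
 [196 158 131 135 133 132 126 129 186 175 181 186 178 186 180 186 194]
 [196 152 134 133 130 131 122 106 195 182 184 184 177 183 179 189 193]
 [196 148 132 131 124 107 195 196 195 172 186 184 181 185 178 186 191]
 [193 140 128 114 179 184 192 193 196 174 183 182 185 185 179 185 188]]
```

The scraper sits within about 4 mm of its strip. Descending on the scale bar.

>>> carry_out --increments '[[0,[-1,0,15],0],[0,[0,0,15],0],[0,[0,0,8],0],[0,[0,0,4],0],[60,[0,0,1.5],0],[160,[0,0,0],0],[255,[0,0,0],0],[255,[0,0,0],0]]'

```text
time: 20.65
tool_pos: [0.6128, -0.1369, -0.0151]
ee_rot: [3.14, 0.0, 1.684]
wrist_force: [-0.1, -0.5, 0.2]
width: 0.0656
finger_force: 0.0
```

>>> carry_out --increments '[[255,[0,0,0],0],[255,[0,0,0],0],[255,[0,0,0],0],[255,[0,0,0],0],[255,[0,0,0],0],[255,[0,0,0],0],[255,[0,0,0],0]]'

```text
time: 21.35
tool_pos: [0.6123, -0.1367, -0.0158]
ee_rot: [-3.141, -0.0, 1.684]
wrist_force: [-0.4, 0.1, 0.3]
width: 0.0193
finger_force: 30.0
```

```bash
python3 go.py 606 348 52 98
```

```text
t 21.35 at [ 612.3 -136.7  -15.8] yaw 96.5 w 19.3 ff 30.0 | shift [482.3  48.6 -67.8] twist -1.5
```

Run:
```python
from h import *
print("jar base",ray("scene",(275,139),0)); 
for z in(.06,.08,.1): print(z,ray("top",(160,103),z),ray("scene",(273,112),z))
```

```text
jar base [0.75367123 0.25896138]
0.06 [0.77211798 0.27769777] [0.79076906 0.32475528]
0.08 [0.76316876 0.27222079] [0.76777225 0.2924413 ]
0.1 [0.75421953 0.2667438 ] [0.74477544 0.26012732]
```

>>> carry_out --increments '[[255,[0,0,-15],0],[255,[0,0,-25],0],[255,[0,0,-28],0],[255,[30,3,0],0],[255,[44,4,0],0],[255,[44,4,0],0],[255,[44,4,0],0],[255,[44,5,0],0]]'

```text
time: 22.15
tool_pos: [0.6091, 0.0719, 0.0538]
ee_rot: [3.14, 0.0, 1.684]
wrist_force: [-0.0, -0.2, -1.0]
width: 0.019
finger_force: 30.0
```

The jar stands at (754,262) and is about 95 mm tall; the gripper passes clear of it.

>>> carry_out --increments '[[255,[44,5,0],0],[255,[44,5,0],0],[255,[44,5,0],0],[255,[44,5,0],0],[255,[44,4,0],0],[255,[44,4,0],0],[255,[12,1,5],-1.5],[255,[0,0,0],0]]'

```text
time: 22.95
tool_pos: [0.6057, 0.3496, 0.047]
ee_rot: [-3.141, 0.0, 1.714]
wrist_force: [0.8, -0.6, -0.9]
width: 0.0194
finger_force: 30.0
```

>>> carry_out --increments '[[255,[0,0,15],0],[255,[0,0,15],0],[255,[0,0,12],0],[255,[0,0,3],0],[255,[0,0,0],0],[255,[0,0,0],0]]'

```text
time: 23.55
tool_pos: [0.6069, 0.3475, 0.0027]
ee_rot: [3.141, -0.0, 1.71]
wrist_force: [-0.4, -0.6, -0.8]
width: 0.0194
finger_force: 30.0
```

```bash
python3 go.py 606 348 -9.8 98
```

```text
t 23.55 at [606.9 347.5   2.7] yaw 98.0 w 19.4 ff 30.0 | shift [ 0.6 -0.9 12.5] twist -0.0
```

>>> carry_out --increments '[[255,[0,-1,6],0],[255,[0,0,4],0],[255,[0,0,1.5],0],[255,[0,0,0],0]]'

```text
time: 23.95
tool_pos: [0.6054, 0.3477, -0.0094]
ee_rot: [-3.141, 0.0, 1.71]
wrist_force: [0.7, 0.5, -0.7]
width: 0.0194
finger_force: 30.0
```

>>> carry_out --increments '[[255,[0,0,1],0],[255,[0,0,0],0]]'

```text
time: 24.15
tool_pos: [0.6057, 0.3478, -0.0098]
ee_rot: [3.141, -0.0, 1.71]
wrist_force: [-0.8, -0.4, 1.8]
width: 0.0195
finger_force: 30.0
```

>>> carry_out --increments '[[200,[0,0,0],0],[150,[0,0,0],0],[80,[0,0,0],0],[0,[0,0,0],0],[0,[0,0,0],0],[0,[0,0,-10],0],[0,[0,0,-30],0],[0,[0,0,-40],0]]'

```text
time: 24.95
tool_pos: [0.6039, 0.3468, 0.0682]
ee_rot: [-3.136, 0.002, 1.71]
wrist_force: [-0.5, 0.9, 0.3]
width: 0.0731
finger_force: 0.0
```

```bash
python3 go.py 589 -355.5 70 82.4
```

```text
t 24.95 at [603.9 346.8  68.2] yaw 98.0 w 73.1 ff 0.0 | shift [-693.4 -112.3   -1.8] twist 15.6
```

>>> carry_out --increments '[[0,[-30,-5,0],0],[0,[-44,-7,0],0],[0,[-44,-7,0],0],[0,[-44,-7,0],0],[0,[-44,-7,0],0],[0,[-44,-7,0],0],[0,[-44,-7,0],0],[0,[-44,-7,0],0]]'

```text
time: 25.75
tool_pos: [0.5992, 0.0037, 0.071]
ee_rot: [3.14, 0.0, 1.71]
wrist_force: [0.8, -0.4, -0.9]
width: 0.0939
finger_force: 0.0
```

>>> carry_out --increments '[[0,[-44,-7,0],0],[0,[-44,-7,0],0],[0,[-44,-7,0],0],[0,[-44,-7,0],0],[0,[-44,-7,0],0],[0,[-44,-7,0],0],[0,[-44,-8,0],0],[0,[-44,-8,0],0]]'

```text
time: 26.55
tool_pos: [0.5906, -0.3532, 0.0709]
ee_rot: [3.14, 0.001, 1.71]
wrist_force: [0.1, -0.2, 0.1]
width: 0.0936
finger_force: 0.0
```

>>> carry_out --increments '[[0,[-3,0,0],7.8],[0,[0,0,15],7.8],[0,[0,0,15],0],[0,[0,0,0],0],[0,[0,0,0],0]]'

```text
time: 27.05
tool_pos: [0.5907, -0.3534, 0.0392]
ee_rot: [-3.14, -0.001, 1.441]
wrist_force: [0.3, 0.5, 0.2]
width: 0.0941
finger_force: 0.0
```

```bash
python3 go.py 589 -355.5 -15 82.4
python3 - <<'E'
from h import *
b=robot.snapshot("scene"); cv2.imwrite("pics/s2.png",b)
a=robot.snapshot("top"); cv2.imwrite("pics/t2.png",a); g=cv2.cvtColor(a,cv2.COLOR_BGR2GRAY)
print(g[154:169,118:160:3])
E
```

```text
t 27.05 at [ 590.7 -353.4   39.2] yaw 82.5 w 94.1 ff 0.0 | shift [-2.3 -1.4 54.2] twist 0.1
[[109 115 181 163 185 184 184 186 185 185 189 182 185 191]
 [176 189 184 185 185 188 186 185 190 174 118 206 136 191]
 [189 188 184 188 185 189 168 160  79 209  45 208 120 192]
 [186 191 185 168 165 144 133 189  34 213  37 212 132 193]
 [189 112 196 107 193 140 128 193  35 213  38 212 134 193]
 [188  43 198 101 195 158 129 191  33 213  38 216 136 192]
 [191  35 201 104 198 160 130 215  27 214  32 219 145 185]
 [189  34 201 121 198 160 127 218  25 222 109 165  83 186]
 [189  35 199 121 199 181 142 202 155 119  53  49  51 182]
 [187  35 202 141 189 172  91  90  58  20  94 139 181 181]
 [184 149 167 104  86  60  28  88 126 172 165 170 173 172]
 [181  71  61  27  89 127 168 167 168 171 172 169 174 174]
 [180  58 100 174 171 171 172 172 172 174 176 178 182 186]
 [178 170 170 175 175 175 176 177 178 181 181 179 135 118]
 [177 176 177 176 177 179 182 181 177 143 120 119 105 104]]
```

The scale bar lies on its board. The lens is next.

>>> carry_out --increments '[[0,[-2,-1,15],0],[0,[0,0,15],0],[0,[0,0,15],0],[0,[0,0,8],0],[60,[0,0,3],0],[120,[0,0,0],0],[255,[0,0,0],0],[255,[0,0,0],0]]'

```text
time: 27.95
tool_pos: [0.5904, -0.3565, -0.0152]
ee_rot: [3.14, 0.001, 1.438]
wrist_force: [-0.1, -0.3, 0.5]
width: 0.0653
finger_force: 0.0
```

>>> carry_out --increments '[[255,[0,0,0],0],[255,[0,0,0],0],[255,[0,0,0],0],[255,[0,0,0],0],[255,[0,0,0],0],[255,[0,0,0],0],[255,[0,0,0],0]]'

```text
time: 28.65
tool_pos: [0.5897, -0.356, -0.0163]
ee_rot: [-3.142, -0.0, 1.438]
wrist_force: [-0.2, -0.1, -0.6]
width: 0.0109
finger_force: 30.0
```

```bash
python3 go.py 590 104 60 80.7
```

```text
t 28.65 at [ 589.7 -356.   -16.3] yaw 82.4 w 10.9 ff 30.0 | shift [456.  -60.6 -76.3] twist 1.7
```

Handle gripped (10.9 mm on the 12 mm round). Lifting and carrying it to the lens board.

>>> carry_out --increments '[[255,[0,0,-10],0],[255,[0,0,-20],0],[255,[0,0,-25],0],[255,[0,0,-20],0],[255,[26,-4,0],0],[255,[40,-5,0],0],[255,[40,-5,0],0],[255,[40,-5,0],0]]'

```text
time: 29.45
tool_pos: [0.5902, -0.2077, 0.0597]
ee_rot: [3.14, 0.0, 1.437]
wrist_force: [-0.3, -0.0, 0.3]
width: 0.0108
finger_force: 29.9
```

>>> carry_out --increments '[[255,[40,-5,0],0],[255,[40,-5,0],0],[255,[40,-5,0],0],[255,[40,-6,0],0],[255,[40,-6,0],0],[255,[40,-6,0],0],[255,[40,-5,0],0],[255,[26,-3,0],0]]'

```text
time: 30.25
tool_pos: [0.5899, 0.1028, 0.0598]
ee_rot: [3.141, -0.001, 1.44]
wrist_force: [-0.7, -1.2, -1.0]
width: 0.0113
finger_force: 29.9
```

>>> carry_out --increments '[[255,[4,-1,0],1.7],[255,[0,0,15],0],[255,[0,0,15],0],[255,[0,0,0],0],[255,[0,0,0],0]]'

```text
time: 30.75
tool_pos: [0.5887, 0.1031, 0.0273]
ee_rot: [-3.139, 0.001, 1.407]
wrist_force: [-0.1, 0.5, -0.7]
width: 0.0109
finger_force: 29.9
```

```bash
python3 go.py 590 103.4 -10.3 80.7
```

```text
t 30.75 at [588.7 103.1  27.3] yaw 80.6 w 10.9 ff 29.9 | shift [ 0.6  1.3 37.6] twist -0.1
```

Lowering; contact is expected at about -10.

>>> carry_out --increments '[[255,[0,1,15],0],[255,[0,0,12],0],[255,[0,0,6],0],[255,[0,0,2],0],[255,[0,0,0],0],[255,[0,0,0],0]]'

```text
time: 31.35
tool_pos: [0.591, 0.1039, -0.0058]
ee_rot: [3.141, -0.0, 1.408]
wrist_force: [0.2, -0.1, -0.4]
width: 0.0111
finger_force: 29.9
```

>>> carry_out --increments '[[255,[0,0,1],0],[255,[0,0,0],0]]'

```text
time: 31.55
tool_pos: [0.5908, 0.104, -0.0068]
ee_rot: [3.141, -0.0, 1.408]
wrist_force: [0.6, -0.4, -0.2]
width: 0.0109
finger_force: 29.9
```

>>> carry_out --increments '[[255,[0,0,1],0],[255,[0,0,0],0]]'

```text
time: 31.75
tool_pos: [0.5906, 0.1039, -0.0082]
ee_rot: [3.142, -0.0, 1.408]
wrist_force: [-0.2, -1.0, -0.2]
width: 0.0113
finger_force: 29.9
```

>>> carry_out --increments '[[255,[0,0,1],0],[255,[0,0,0],0]]'

```text
time: 31.95
tool_pos: [0.5905, 0.1039, -0.0094]
ee_rot: [-3.141, 0.0, 1.408]
wrist_force: [0.5, -0.9, -1.6]
width: 0.0111
finger_force: 29.9
```

>>> carry_out --increments '[[255,[0,0,1],0],[255,[0,0,0],0]]'

```text
time: 32.15
tool_pos: [0.5907, 0.1039, -0.0103]
ee_rot: [3.142, -0.0, 1.408]
wrist_force: [0.5, -0.2, 0.3]
width: 0.011
finger_force: 29.9
```

>>> carry_out --increments '[[200,[0,0,0],0],[150,[0,0,0],0],[80,[0,0,0],0],[0,[0,0,0],0],[0,[0,0,0],0],[0,[0,0,-10],0],[0,[0,0,-30],0],[0,[0,0,-40],0]]'

```text
time: 32.95
tool_pos: [0.5887, 0.1037, 0.0687]
ee_rot: [-3.137, 0.001, 1.408]
wrist_force: [0.2, 1.0, 0.9]
width: 0.0717
finger_force: 0.0
```

>>> carry_out --increments '[[0,[-40,-10,-20],0],[0,[-40,-15,-20],0],[0,[-45,-15,0],0],[0,[-45,-15,0],0],[0,[-45,-15,0],0],[0,[-45,-15,0],0],[0,[-45,-15,0],0],[0,[-45,-15,0],0]]'

```text
time: 33.75
tool_pos: [0.4196, -0.2245, 0.111]
ee_rot: [3.14, 0.001, 1.409]
wrist_force: [1.3, -0.6, -0.0]
width: 0.0938
finger_force: 0.0
```

>>> carry_out --increments '[[0,[-45,-15,0],0],[0,[-45,-15,0],0],[0,[-20,-5,0],0],[0,[0,0,0],0]]'

```text
time: 34.15
tool_pos: [0.367, -0.3284, 0.1106]
ee_rot: [3.141, 0.001, 1.404]
wrist_force: [0.3, -0.1, 0.7]
width: 0.0943
finger_force: 0.0
```

Run:
```python
from h import *
a=robot.snapshot("top"); b=robot.snapshot("scene"); cv2.imwrite("pics/t3.png",a); cv2.imwrite("pics/s3.png",b)
c=cv2.resize(a[140:235,110:330],(800,345),interpolation=2); d=cv2.resize(b[115:275,170:350],(288,256),interpolation=2)
d=np.hstack([cv2.resize(b[115:275,170:350],(500,255))[:, :500],np.zeros((255,300,3),np.uint8)])
cv2.imwrite("pics/f.png",np.vstack([c,d]))
g=cv2.cvtColor(a,cv2.COLOR_BGR2GRAY); H,S,V=cv2.split(cv2.cvtColor(a,cv2.COLOR_BGR2HSV))
wood=((H>8)&(H<25)&(S>60)&(V>110)).astype(np.uint8)*255
print(blobs("top",wood,(243,168,260,212),.01))
```

```text
[(44, 'px', array([249.9, 176. ]), 'mean', array([564.,   4.], dtype=float32), 'rectc', array([564.,   5.]), 'size', array([15., 25.]), 'axis', np.float64(4.9)), (33, 'px', array([250.5, 202. ]), 'mean', array([485.,  -0.], dtype=float32), 'rectc', array([483.,  -0.]), 'size', array([15., 21.]), 'axis', np.float64(83.2))]
```

View pics/f.png

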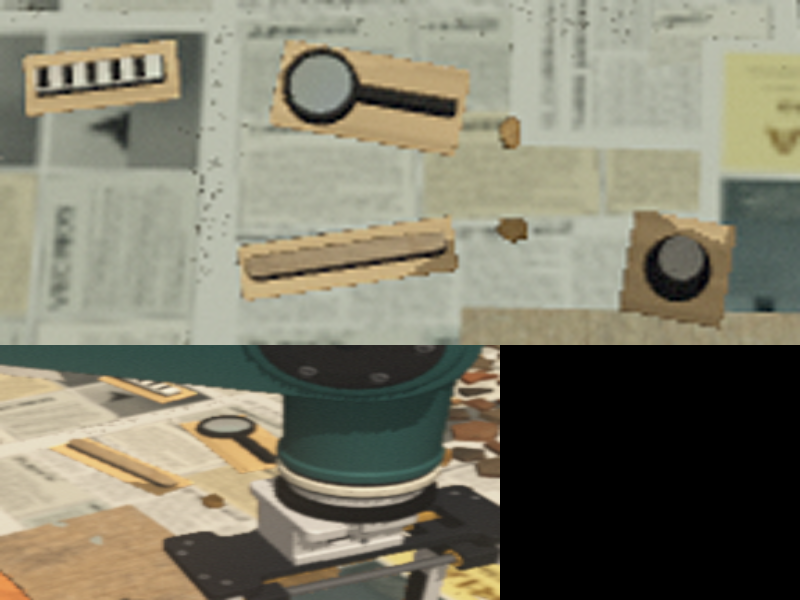

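The final view shows every piece on its silhouette to within a few millimetres. The scale bar is about 2 mm off after parallax, the lens is disc-on-disc, and the canister lid at (298,211) px matches an upright can in the well. Both stones have not moved. Handing in.

```bash
python3 -c "
from bench import robot; print(robot.close_job())"
```

```text
the job is handed in; nothing more can be done
None
```

The job is handed in at about 34 s of the 99 s: in the last pictures the lens, scale bar and scraper lie on their silhouettes within a few millimetres, the canister stands upright in the well, and both stones are where they started; the hand-in returned no verdict.

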